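# Eject the long roller and trap it in its lane

### The arm

A 6-joint arm with a two-finger parallel gripper is mounted at the origin on the work surface. World frame = base frame: x ahead of the robot, y to its left, z up, the work surface at z = 0. Lengths are in m, angles in rad, forces in N, time in s.
With the tool pointing down it reaches from about 0.35 to 0.975 m from the base axis. Payload 4.9 kg.
Tool frame: the origin (TCP) lies at the very end of the fingers, on their centre line; the grasp point (between the pads) lies 19 mm behind it (grasp_offset is the distance from the TCP to the grasp point, in m); x points along the fingers, y is the direction in which the jaws open and shut, and the axes are right-handed (so a half turn about x gives the same grasp; the last joint's range is limited). The gripper opens to 85 mm and grips with 20 to 120 N. Pads are 22 mm wide; open, the fingers measure 114 mm over their backs; the gripper's body (76 mm by 85 mm) begins 54 mm behind the grasp point. The pads swing forward as they close: fully open they stand 13 mm farther back than shut.
Start: joints at [1.005, 0.053, 1.613, -0, 1.476, -0.119], TCP at [0.27, 0.564, 0.231] pointing down, gripper open.
Joint ranges: [-3.01, 3.01], [-1.01, 2.22], [0.06, 2.58], [-1.02, 4.17], [0.09, 2.62], [-3.14, 3.14]. Speed limits (rad/s): [2.57, 2.57, 3.14, 3.14, 3.14, 3.14].

### API

Orientations are given as a rotation vector (axis times angle).
In Python, from station import get_obs, get_image, camera_model, finish_job, grasp_offset gives the robot as it stands.
- The arm moves only by the shell command python3 -m crank 'ROWS' [OPENING] [FORCE]. ROWS is JSON, a list that holds one entry, the list of rows, each a list of 4 numbers: the shift along the world's x, y, z in m, then the turn about the world's z in degrees. In form: [[[dx, dy, dz, turn], ...]]. A call has 1 to 5 rows; each row is the pose to reach, as a shift and turn from the pose commanded when the call began; what a row does not reach only later rows make up. A row lasts 1/12 s, in which the tool goes at most 41.7 mm and 7.16 degrees, less where a joint would pass 70% of its speed; a pose out of reach is approached as far as the arm can. A call with a gripper value outside its range is refused whole. OPENING is the opening, from 0 (shut) to 1 (fully open), set as the call begins (- or left out, the last holds). The fingers move at their own pace and stop on an object; FORCE is the grip in N (left out, the last holds). Time passes only in rows, so rows that repeat a pose let the fingers close. It gives the time, the measured TCP pose, the force and the opening at its end, in the units of the state.
- get_obs(): the state, without advancing time (a new reading comes with each control period).
- get_image(name): name is "side" or "top" or "wrist"; returns (picture, depth): 384x512x3 uint8, red, green, blue; 384x512 float32, m along the optical axis (not along the pixel's ray), 0 where there is no reading.
- camera_model(name): a dict with "fx", "fy", "cx", "cy" (pixels), "xyz" and "attitude" of the camera in the world. Camera axes: x right, y down, z forward; pixel columns grow to the right and rows downward; lengths in m; the calibration is good to about 2 mm. A picture is of the moment at which its call begins: read the wrist's pose just before it. camera_model takes no time and is no camera call; for the wrist camera it gives the pose at the moment of the call.
- finish_job(): hands the job in, once; it reports no verdict.
The state is a dict: "t": time; "q": joint angles; "dq": joint speeds; "effort": joint torques, N m; "tool_pos": TCP position; "tool_rot": TCP orientation; "contact_force": force on the tool from outside, world axes, zero at the start; "wrist_torque": the same for the moment, N m; "opening": finger opening in m.
Only numpy, scipy, OpenCV 4.12 (cv2) and the standard library are available. Lean on these libraries where they do the work, as an engineer would, in place of code of your own. Each camera call takes 0.05 s, during which the arm holds its last target.

### The job

On the inspection rack, press down the black pad beside the lane that holds the long roller so that the spring ejector pops it out, and with the other finger, standing in that same lane, trap the roller before it rolls off the open end. Finish while still holding it there: the roller at rest in the lane against your finger. Do not grasp or lift any roller, do not touch the long roller before it is released, and leave the short roller and the things standing around as they are.

Things in the scene. Friction and masses are not known exactly. Their poses are not given: they have to be found in the camera images.
- rack: Fixed two-lane roller rack, base plate 200 x 200 x 6 mm. Origin: centre of the plate's underside, on the bench; x runs down the lanes to their open end, y to the left seen looking that way, z up. Lanes 44 mm wide inside, centre lines at y = +24 (left) and -24 mm (right). Side walls 4 mm thick, 14 mm above the lane floor. Highest part: ejector block behind the pockets, x below -55 mm, 85 mm high
- lane_left_gate (a point): Left lane's floor at its steel gate (15 mm high), x = -20, y = +24 mm in the rack's frame, 36 mm above the bench. Just behind it (-x) is the pocket: the roller is squeezed between the gate and a spring pusher (3.5 N, pushes 24 mm). Pressing the lane's pad sinks the gate; at about 13 of the pad's 18 mm the roller pops out and runs past the pad in under half a second
- lane_right_gate (a point): The same for the right lane: y = -24 mm
- lane_left_end (a point): Left lane's floor at its open lower end, x = +84, y = +24 mm in the rack's frame, 14 mm above the bench. The floor slopes down 12 degrees from the pocket to here, and a roller that nothing stops drops off
- lane_right_end (a point): The same for the right lane: y = -24 mm
- long_roller: Steel roller, 32 mm diameter, 38 mm long, about 180 g, in one of the two lanes (either one), lying across the lane. Origin at its centre; its y axis is its axis of rotation. In its pocket at x = -35, z = 56 mm in the rack's frame
- short_roller: Steel roller, 32 mm diameter, only 20 mm long, about 100 g, in the pocket of the other lane; to stay there. Origin at its centre
- pad_left (a joint): Travel of the left pad in m: 0 up, 0.018 fully down (hard stop); spring force about 2 N at the top, 6 N at the bottom; springs back when let go
- pad_right (a joint): The same for the right pad
- pad_left_top (a point): Centre of the top of the left lane's black press pad, 42 mm (rack x) by 36 mm (rack y), outside the left lane, at x = +40, y = +76 in the rack's frame. Top 48 mm above the bench when up, 30 mm when fully pressed. Moves with the pad
- pad_right_top (a point): The same for the right lane: x = +40, y = -76 mm in the rack's frame
- lane_left_stop (a point): Point on the left lane's floor beside its pad: x = +40, y = +24 mm in the rack's frame, 23 mm above the bench, 52 mm sideways from the pad's centre. A finger standing here, its tip level with that of the finger that presses the pad, blocks the lane and still clears the floor by some mm when the pad is fully down
- lane_right_stop (a point): The same for the right lane: x = +40, y = -24 mm in the rack's frame
- dial_stand: Bystander: dial-gauge stand, base 75 x 65 mm, 215 mm high, 1.8 kg, to the left of and behind the rack. Origin under its base
- spacer_ring: Bystander: loose steel ring, 72 mm outside, 14 mm high, right of the rack
- plug_gauge: Bystander: plug gauge with black handle, 20 mm thick, 100 mm long, lying off the rack's front left. Origin under its handle
Mind the look-alikes: they are no part of the job. Leave any blue or orange look-alike of the long_roller alone.

How it is judged:
On the way, in this order (a step that is already met when the one before it is completed fails the run):
1. a finger presses the pad of the long roller's lane (((y of long_roller in the frame of rack above 0 m and value of joint pad_left above 0.006 m and contact force between the fingers and pad_left above 0.5 N) or (y of long_roller in the frame of rack below 0 m and value of joint pad_right above 0.006 m and contact force between the fingers and pad_right above 0.5 N))).
2. the popped roller is caught by a finger in its lane and comes to rest (x of long_roller in the frame of rack between -0.012 and 0.075 m and contact force between the fingers and long_roller above 0.05 N and linear speed of long_roller below 0.03 m/s and z of long_roller in the frame of rack between 0.028 and 0.065 m and (y of long_roller in the frame of rack between 0.01 and 0.04 m or y of long_roller in the frame of rack between -0.04 and -0.01 m)), for 0.2 s.
At the end, for the whole second after the job is handed in: The long roller is past the gate and before the open end of its lane (x -12 to +75 mm in the rack's frame), on the lane's floor, at rest (below 0.03 m/s) and pressing on a finger (over 0.05 N); the short roller is in its pocket (moved less than 8 mm) (all of step 2 and distance of short_roller from where it was at the start of the episode below 0.008 m); the arm keeps its last pose, push and grip.
It fails at once if the long roller runs off the rack (x of long_roller in the frame of rack above 0.095 m or z of long_roller in the frame of rack below 0.025 m).
It fails at once if the long roller is lifted (z of long_roller in the frame of rack above 0.072 m or (x of long_roller in the frame of rack above 0 m and z of long_roller in the frame of rack above 0.065 m)).
It fails at once if the long roller is touched before it is released (contact force between the fingers and long_roller above 0.5 N and x of long_roller in the frame of rack below -0.025 m).
It fails at once if the short roller is lifted, released or pushed (distance of short_roller from where it was at the start of the episode above 0.008 m).
It fails at once if a bystander is disturbed (distance of any of dial_stand, spacer_ring, plug_gauge from where it was at the start of the episode above 0.02 m).
It also fails if it takes over 32 s, if anything falls off the work surface, if the arm or the gripper's body presses on something with over 40 N, if the wrist force passes 120 N, or if a joint passes its speed limit or range.

## Working session

There is one attempt and no reset: what is moved stays moved. The work goes in short steps, Python scripts to look and compute and a shell command to move; the robot and the scene stay as the last step left them, time stands still between calls to the robot, and variables do not carry over. Pictures are saved under pics/ and viewed, and the job is handed in when it is done.

```bash
mkdir -p pics; ls; python3 - <<'E'
from station import *
import cv2,numpy as np
print(get_obs()); print(grasp_offset)
for n in("side","top","wrist"):
    print(n,camera_model(n))
    p,d=get_image(n); cv2.imwrite(f"pics/{n}0.png",p[:,:,::-1]); np.savez(f"{n}0.npz",p=p,d=d,**{k:np.array(v) for k,v in camera_model(n).items()})
E
```

```text
pics
{'t': 0.0, 'q': array([ 1.00498936e+00,  5.33688276e-02,  1.61430687e+00,  9.32282550e-06,
        1.47599854e+00, -1.19009375e-01]), 'dq': array([-0.00020128, -0.00064104, -0.0007451 , -0.00118107,  0.00182266,
       -0.00117237]), 'effort': array([-3.05635022e-04, -3.93692350e+01, -3.70171201e+01, -1.79027261e-04,
        7.32926623e-03, -4.95862892e-06]), 'tool_pos': array([0.26971332, 0.56311203, 0.23004791]), 'tool_rot': array([ 0.34887148,  1.54295833, -0.35196788]), 'contact_force': array([ 0.50929791,  0.31091977, -0.50303246]), 'wrist_torque': array([-0.03182617, -0.00977158, -0.0336892 ]), 'opening': 0.08543926909693453}
0.0187
side {'fx': 358.7832392922396, 'fy': 358.7832392922396, 'cx': 254.14594419805877, 'cy': 191.33855845787375, 'xyz': array([ 0.32549528, -0.68611722,  0.61937399]), 'attitude': array([-2.15203657,  0.37587969, -0.16773329])}
top {'fx': 458.91634712752534, 'fy': 458.91634712752534, 'cx': 263.825564810917, 'cy': 192.54848020658042, 'xyz': array([0.45906167, 0.05439482, 1.01561567]), 'attitude': array([-2.19136066,  2.13232895, -0.10950431])}
wrist {'fx': 330.6704341903353, 'fy': 330.6704341903353, 'cx': 257.0027330389638, 'cy': 192.2772735523486, 'xyz': array([0.20048389, 0.59705723, 0.37264469]), 'attitude': array([2.42917454, 1.53064855, 0.23527699])}
```

View pics/top0.png

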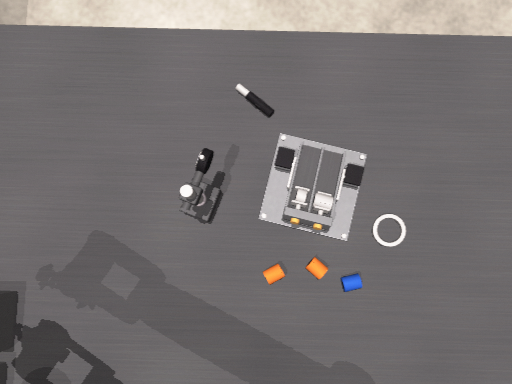

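View pics/side0.png

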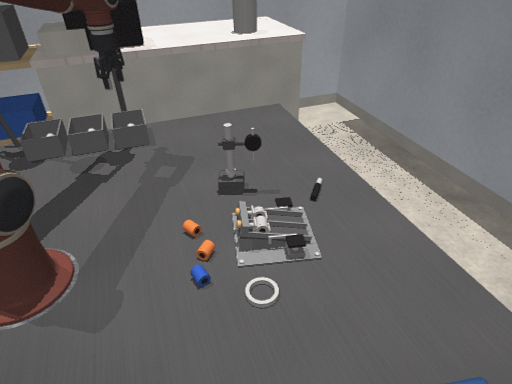

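View pics/wrist0.png

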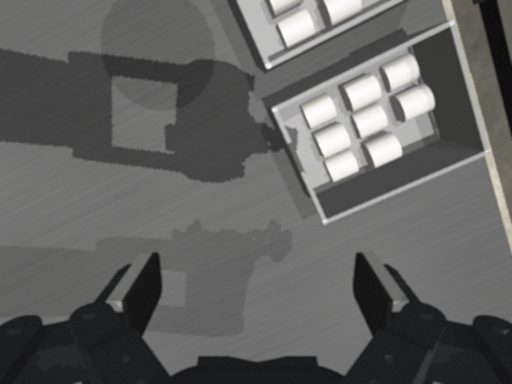

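The top picture shows the rack around (313,187), with its open end toward the top of the image. There are white rollers at about (301,196) on the left and (323,202) on the right. Two orange look-alikes lie at (274,274) and (317,268), and a blue one at (352,283); I'll leave those alone. Next I'll enlarge the rack to identify the long roller.

```bash
python3 - <<'E'
import cv2,numpy as np
a=cv2.imread("pics/top0.png")[125:245,250:375]; b=cv2.imread("pics/side0.png")[195:270,225:325]
cv2.imwrite("pics/crop_top.png",cv2.resize(a,None,fx=5,fy=5,interpolation=cv2.INTER_CUBIC)[:600])
cv2.imwrite("pics/crop_side.png",cv2.resize(b,None,fx=7,fy=7,interpolation=cv2.INTER_CUBIC))
E
```

```text
(no output)
```

View pics/crop_top.png

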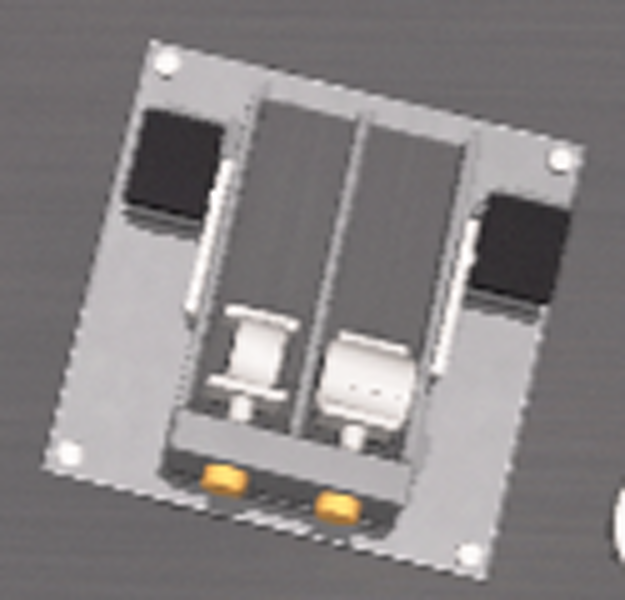

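View pics/crop_side.png

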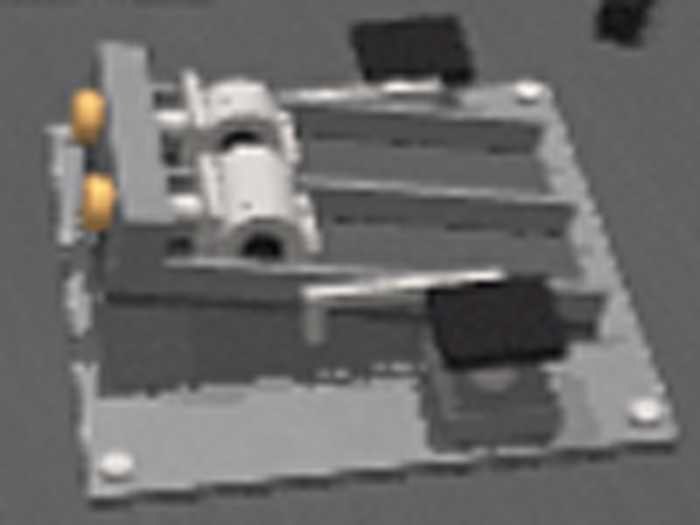

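The candidates are the white roller at about (323,202), which fills the right lane, and the narrower white one at about (301,196) in the left lane. The one on the right is clearly wider, roughly 38 mm against 20 mm, so the **long roller is in the right lane** and I'll use the right pad (crop 520,248; full image about 354,175). Now I'll measure the rack's pose.

```bash
cat > h.py <<'E'
import numpy as np,cv2
from scipy.spatial.transform import Rotation as R
def ray(m,uv):
    d=np.array([(uv[0]-m['cx'])/m['fx'],(uv[1]-m['cy'])/m['fy'],1.])
    return np.array(m['xyz']),R.from_rotvec(m['attitude']).as_matrix()@d
def onz(m,uv,z):
    o,d=ray(m,uv); return o+d*(z-o[2])/d[2]
def tri(m1,a,m2,b):
    o1,d1=ray(m1,a);o2,d2=ray(m2,b)
    s=np.linalg.lstsq(np.c_[d1,-d2],o2-o1,rcond=None)[0]
    p,q=o1+s[0]*d1,o2+s[1]*d2; return (p+q)/2,np.linalg.norm(p-q)
def proj(m,P):
    c=R.from_rotvec(m['attitude']).as_matrix().T@(np.array(P)-m['xyz']); return np.array([m['fx']*c[0]/c[2]+m['cx'],m['fy']*c[1]/c[2]+m['cy']])
def pt(m,d,uv):
    o,r=ray(m,uv); return o+r*d[int(round(uv[1])),int(round(uv[0]))]
E
python3 - <<'E'
from h import *
T=np.load("top0.npz");S=np.load("side0.npz")
p=T['p'];d=T['d']
# bolts: bright blobs refine
g=p.min(axis=2).astype(float)
bt=[]
for c in [(166,63),(561,159),(470,553),(70,455)]:
    u,v=c[0]/5+250,c[1]/5+125; u0,v0=int(u),int(v)
    w=g[v0-3:v0+4,u0-3:u0+4]; w=np.clip(w-185,0,None)
    yy,xx=np.mgrid[v0-3:v0+4,u0-3:u0+4]; uv=((w*xx).sum()/w.sum(),(w*yy).sum()/w.sum())
    P=onz(T,uv,.008); bt.append(P); print(np.round(uv,2),np.round(P,4))
b=np.array(bt); c=b.mean(0); print("centre",c)
x=(b[0]+b[1]-b[2]-b[3])/2; print(np.linalg.norm(x),np.degrees(np.arctan2(x[1],x[0])))
y=(b[0]+b[3]-b[1]-b[2])/2; print(np.linalg.norm(y),np.degrees(np.arctan2(y[1],y[0]))-90)
# pads by dark mask in crop
for n,m,box in [("top",T,(340,155,370,195)),("side",S,(282,230,312,252))]:
    q=m['p'][box[1]:box[3],box[0]:box[2]]; k=(q.max(2)<50).astype(np.uint8)
    _,l,st,ce=cv2.connectedComponentsWithStats(k); i=1+st[1:,4].argmax()
    uv=ce[i]+box[:2]; print(n,uv,st[i],pt(m,m['d'],uv))
    r=cv2.minAreaRect(np.argwhere(l==i)[:,::-1].astype(np.float32)); print(r)
    if n=="top":a=uv
    else: print("tri",tri(T,a,S,uv))
E
```

```text
[283.   136.93] [0.6951 0.024  0.008 ]
[361.96 156.39] [ 0.6556 -0.1526  0.008 ]
[343.73 235.3 ] [ 0.4796 -0.1137  0.008 ]
[263.47 215.49] [0.5181 0.0628 0.008 ]
centre [ 0.58712834 -0.04487981  0.008     ]
0.18073245512280692 -12.429815579533233
0.18079188411813635 -12.461756384593613
top [351.18181818 182.90909091] [ 4 25 16  6 22] [ 0.59017452 -0.12197563  0.04715511]
((11.284232139587402, 27.809131622314453), (15.524173736572266, 1.6748073101043701), 14.931416511535645)
side [295.31904762 240.8047619 ] [  4   5  22  13 210] [ 0.60726361 -0.13120594  0.04751732]
((14.51219367980957, 10.609756469726562), (11.926606178283691, 20.761127471923828), 83.6598129272461)
tri (array([ 0.59979595, -0.12577229,  0.04304589]), np.float64(0.018809262415623845))
```

```bash
python3 - <<'E'
from h import *
T=np.load("top0.npz");S=np.load("side0.npz")
P={}
for n,m,box in [("top",T,(340,160,368,190)),("side",S,(282,230,312,252))]:
    q=m['p'][box[1]:box[3],box[0]:box[2]]; k=(q.max(2)<45).astype(np.uint8)
    _,l,st,ce=cv2.connectedComponentsWithStats(k); i=1+st[1:,4].argmax(); print(n,q.max(2).min(),st[i],ce[i]+box[:2])
    X=np.array([pt(m,m['d'],(u+box[0],v+box[1])) for v,u in np.argwhere(l==i)]); z=np.median(X[:,2]); X=X[abs(X[:,2]-z)<.003]
    print("depth mean",X.mean(0)); P[n]=ce[i]+box[:2]
print("tri",tri(T,P['top'],S,P['side']))
a=np.radians(-12.44);c=np.array([.5871,-.0449]);M=np.array([[np.cos(a),-np.sin(a)],[np.sin(a),np.cos(a)]])
w=lambda x,y:c+M@[x,y]
for n,x,y in[("pad",.04,-.076),("stop",.04,-.024),("tcp",.04,-.05)]:print(n,w(x,y))
from station import get_obs
o=get_obs();Rm=R.from_rotvec(o['tool_rot']).as_matrix();print(Rm.round(3),np.degrees(np.arctan2(Rm[1,1],Rm[0,1])), o['t'])
t=w(.04,-.05); print("delta",t-o['tool_pos'][:2],"rack y dir",90-12.44)
E
```

```text
top 25 [ 4 21 12  4 12] [349.5  182.75]
depth mean [ 0.59058772 -0.11862062  0.0459205 ]
side 19 [  4   5  19  13 138] [294.57971014 240.95652174]
depth mean [ 0.60688213 -0.12862919  0.04709763]
tri (array([ 0.6000291 , -0.12258321,  0.03983167]), np.float64(0.017866028673099377))
pad [ 0.60978918 -0.12773237]
stop [ 0.62099087 -0.07695322]
tcp [ 0.61539003 -0.10234279]
[[-0.001  0.432  0.902]
 [-0.001  0.902 -0.432]
 [-1.    -0.002 -0.   ]] 64.40243910657725 0.15
delta [ 0.34561647 -0.66558074] rack y dir 77.56
```

```bash
python3 - <<'E'
from h import *
T=np.load("top0.npz");S=np.load("side0.npz")
print(tri(T,(354,174.6),S,(295.3,240.8)))
E
python3 -m crank '[[[0.005,-0.01,0.035,2],[0.015,-0.03,0.07,5],[0.033,-0.063,0.08,9],[0.051,-0.098,0.08,13.2],[0.068,-0.132,0.08,13.2]]]' 0.44 30
```

```text
(array([ 0.6086182 , -0.12833903,  0.04459814]), np.float64(9.450136981109949e-05))
t: 0.57
tool_pos: [0.3387, 0.4307, 0.3129]
tool_rot: [0.169, 1.562, -0.166]
contact_force: [0.8, 0.3, -0.6]
opening: 0.0378
```

```bash
python3 -m crank '[[[0.018,-0.035,0,0],[0.036,-0.070,0,0],[0.054,-0.105,0,0],[0.073,-0.140,0,0],[0.091,-0.175,0,0]]]'
```

```text
t: 0.98
tool_pos: [0.4294, 0.2548, 0.3111]
tool_rot: [0.17, 1.564, -0.17]
contact_force: [1.7, 0.9, -0.2]
opening: 0.0379
```

```bash
python3 -m crank '[[[0.018,-0.035,0,0],[0.036,-0.070,0,0],[0.054,-0.105,0,0],[0.073,-0.140,0,0],[0.091,-0.175,0,0]]]'
```

```text
t: 1.4
tool_pos: [0.5204, 0.0797, 0.3111]
tool_rot: [0.17, 1.564, -0.17]
contact_force: [0.0, 0.2, 0.5]
opening: 0.0379
```

```bash
python3 -m crank '[[[0.019,-0.036,0,0],[0.038,-0.073,-0.005,0],[0.057,-0.109,-0.02,0],[0.076,-0.146,-0.04,0],[0.095,-0.182,-0.06,0]]]'
```

```text
t: 1.82
tool_pos: [0.6115, -0.0944, 0.2554]
tool_rot: [0.17, 1.563, -0.17]
contact_force: [0.7, 0.1, -0.4]
opening: 0.0375
```

```bash
python3 -m crank '[[[0,0,-0.03,0],[0,0,-0.06,0],[0,0,-0.09,0],[0,0,-0.12,0],[0,0,-0.12,0]]]'
python3 - <<'E'
from h import *
from station import *
o=get_obs();m=camera_model("wrist");p,d=get_image("wrist");cv2.imwrite("pics/w1.png",p[:,:,::-1]);np.savez("w1.npz",p=p,d=d,**m)
print(o['tool_pos'],o['tool_rot'],m)
p,d=get_image("side");cv2.imwrite("pics/s1.png",cv2.resize(p[120:280,200:350,::-1],None,fx=3.7,fy=3.7,interpolation=cv2.INTER_CUBIC))
E
```

```text
t: 2.23
tool_pos: [0.6059, -0.0912, 0.1273]
tool_rot: [0.172, 1.578, -0.169]
contact_force: [-0.7, 0.5, -1.0]
opening: 0.0374
[ 0.60587875 -0.09119828  0.12734047] [ 0.17228717  1.57793816 -0.16872106] {'fx': 330.6704341903353, 'fy': 330.6704341903353, 'cx': 257.0027330389638, 'cy': 192.2772735523486, 'xyz': array([ 0.5326435 , -0.07478729,  0.27084217]), 'attitude': array([2.26087572, 1.81747914, 0.2695284 ])}
```

View pics/w1.png

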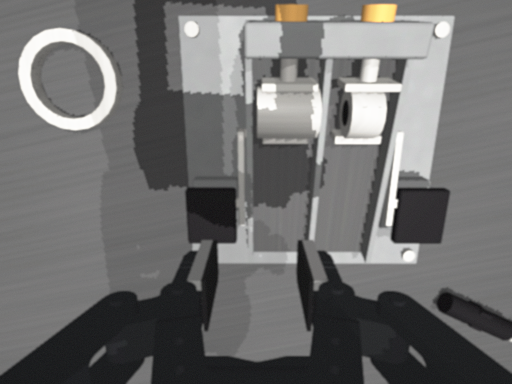

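View pics/s1.png

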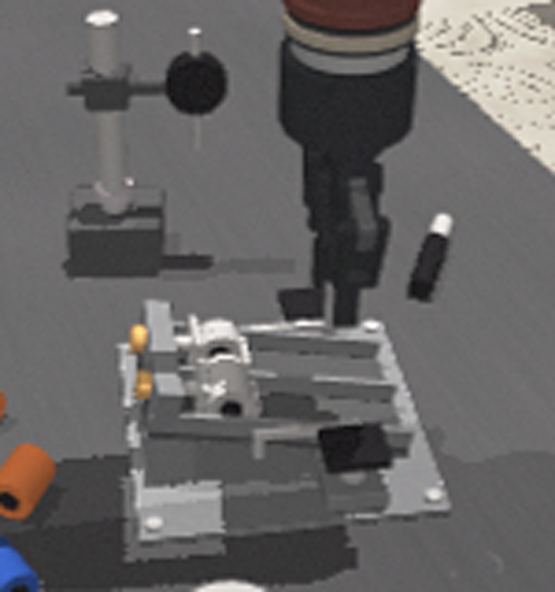

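```bash
python3 -m crank '[[[0,0,0,0],[0,0,0,0],[0,0,0,0]]]'
python3 - <<'E'
from h import *
from station import *
o=get_obs();Rm=R.from_rotvec(o['tool_rot']).as_matrix();print(o['tool_pos'],Rm.round(3),np.degrees(np.arctan2(Rm[1,1],Rm[0,1])))
a=np.radians(-12.44);c=np.array([.5871,-.0449]);M=np.array([[np.cos(a),-np.sin(a)],[np.sin(a),np.cos(a)]])
print("in rack",M.T@(o['tool_pos'][:2]-c), "delta to target",np.array([.6154,-.1023])-o['tool_pos'][:2])
m=dict(np.load("w1.npz"))
for n,x,y,z in[("pad",.04,-.076,.048),("stop",.04,-.024,.023)]:
    print(n,proj(m,[*(c+M@[x,y]),z]))
# rack from wrist view bolts
for uv in [(192,29),(441,30),(408,255)]:
    P=onz(m,uv,.008);print(P,M.T@(P[:2]-c))
P=onz(m,(212,215),.048);print("pad",P,M.T@(P[:2]-c))
E
```

```text
t: 2.58
tool_pos: [0.6124, -0.0927, 0.1387]
tool_rot: [0.169, 1.56, -0.17]
contact_force: [-0.3, 0.4, -0.2]
opening: 0.0377
[ 0.61239029 -0.09266776  0.13873082] [[ 0.004  0.215  0.977]
 [-0.001  0.977 -0.215]
 [-1.    -0.     0.005]] 77.61087479155071
in rack [ 0.03498652 -0.04119831] delta to target [ 0.00300971 -0.00963224]
pad [208.09199677 217.91806256]
stop [278.08344471 206.47989069]
[ 0.4798726  -0.11111444  0.008     ] [-0.0904462  -0.08775849]
[0.519176   0.06459218 0.008     ] [-0.08991578  0.09228954]
[0.69533813 0.02582475 0.008     ] [0.09046161 0.09238063]
pad [ 0.60822186 -0.1244126   0.048     ] [ 0.03775434 -0.07309581]
```

```bash
python3 -m crank '[[[0.003,-0.009,-0.01,0],[0.003,-0.009,-0.025,0],[0.003,-0.009,-0.045,0],[0.003,-0.009,-0.065,0],[0.003,-0.009,-0.075,0]]]'
python3 -m crank '[[[0,0,0,0],[0,0,0,0],[0,0,0,0]]]'
python3 - <<'E'
from h import *
from station import *
o=get_obs()
a=np.radians(-12.44);c=np.array([.5871,-.0449]);M=np.array([[np.cos(a),-np.sin(a)],[np.sin(a),np.cos(a)]])
print("in rack",M.T@(o['tool_pos'][:2]-c),o['tool_pos'],o['contact_force'])
m=camera_model("wrist");p,d=get_image("wrist");cv2.imwrite("pics/w2.png",p[:,:,::-1])
p,d=get_image("side");cv2.imwrite("pics/s2.png",cv2.resize(p[170:280,220:340,::-1],None,fx=5,fy=5,interpolation=cv2.INTER_CUBIC))
E
```

```text
t: 3.0
tool_pos: [0.6126, -0.1016, 0.0581]
tool_rot: [0.17, 1.567, -0.17]
contact_force: [-0.7, -0.1, -0.1]
opening: 0.0377
t: 3.25
tool_pos: [0.6148, -0.1018, 0.0621]
tool_rot: [0.169, 1.562, -0.17]
contact_force: [-0.0, -1.4, 0.7]
opening: 0.0379
in rack [ 0.03933287 -0.04957433] [ 0.61483025 -0.10178341  0.06211241] [-0.03906442 -1.38653049  0.73927377]
```

View pics/w2.png

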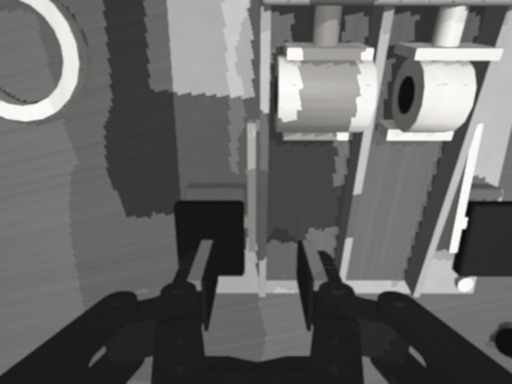

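View pics/s2.png

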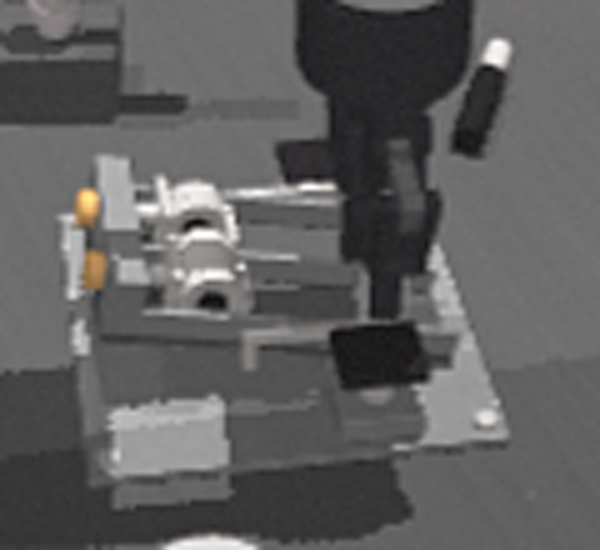

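The wrist view shows the left finger tip over the right pad (≈205,245). The other finger tip is in the right lane (≈302,245), between the walls at about 265 and 345. I'll press down in steps.

```bash
python3 -m crank '[[[0,0,-0.005,0],[0,0,-0.01,0],[0,0,-0.014,0],[0,0,-0.014,0],[0,0,-0.014,0]]]'
```

```text
t: 3.77
tool_pos: [0.6135, -0.1012, 0.0462]
tool_rot: [0.17, 1.565, -0.17]
contact_force: [0.2, -0.3, 0.1]
opening: 0.0373
```

```bash
python3 -m crank '[[[0,0,-0.003,0],[0,0,-0.006,0],[0,0,-0.006,0],[0,0,-0.006,0]]]'
```

```text
t: 4.1
tool_pos: [0.6139, -0.1013, 0.0406]
tool_rot: [0.17, 1.564, -0.17]
contact_force: [0.1, 0.6, 0.1]
opening: 0.0377
```

```bash
python3 -m crank '[[[0,0,-0.003,0],[0,0,-0.005,0],[0,0,-0.005,0],[0,0,-0.005,0]]]'
python3 - <<'E'
from station import *
import cv2
p,d=get_image("side");cv2.imwrite("pics/s3.png",cv2.resize(p[170:280,220:340,::-1],None,fx=5,fy=5,interpolation=cv2.INTER_CUBIC)); print(get_obs()['tool_pos'],get_obs()['contact_force'])
E
```

```text
t: 4.43
tool_pos: [0.614, -0.1014, 0.0357]
tool_rot: [0.17, 1.564, -0.17]
contact_force: [0.3, 0.1, 0.2]
opening: 0.0374
[ 0.61398847 -0.10140096  0.03574771] [0.02979689 0.13332854 1.78852643]
```

View pics/s3.png

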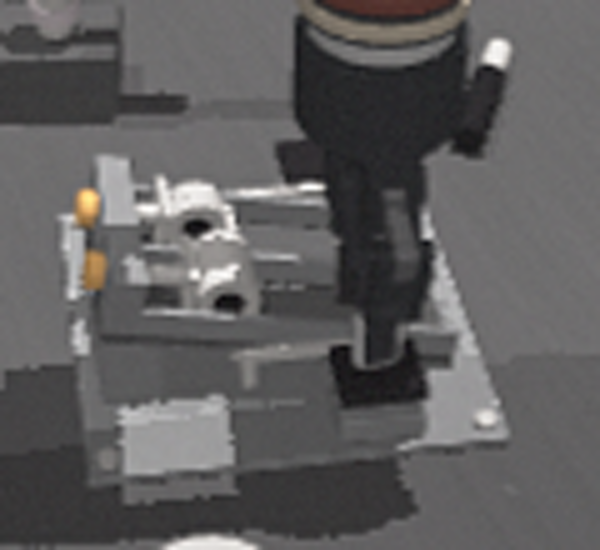

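The pad is visibly sunk by about 12 mm and the gate is lowering, so I'll press on through the release.

```bash
python3 -m crank '[[[0,0,-0.002,0],[0,0,-0.004,0],[0,0,-0.004,0],[0,0,-0.004,0],[0,0,-0.004,0]]]'
python3 - <<'E'
from station import *
import cv2
p,d=get_image("side");cv2.imwrite("pics/s4.png",cv2.resize(p[170:280,220:340,::-1],None,fx=5,fy=5,interpolation=cv2.INTER_CUBIC)); print(get_obs()['tool_pos'],get_obs()['contact_force'])
p,d=get_image("wrist");cv2.imwrite("pics/w4.png",p[:,:,::-1])
E
```

```text
t: 4.9
tool_pos: [0.6141, -0.1014, 0.0322]
tool_rot: [0.17, 1.564, -0.17]
contact_force: [-0.8, -0.2, 4.5]
opening: 0.0378
[ 0.61414005 -0.10144925  0.03227673] [-1.09866458  0.06880841  4.71128076]
```

View pics/s4.png

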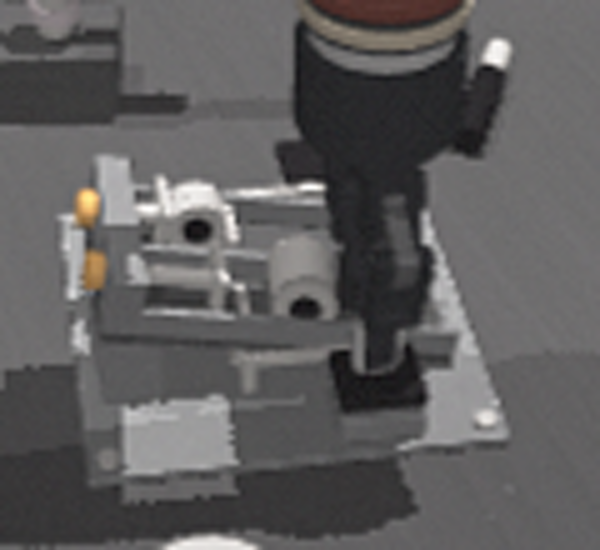

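View pics/w4.png

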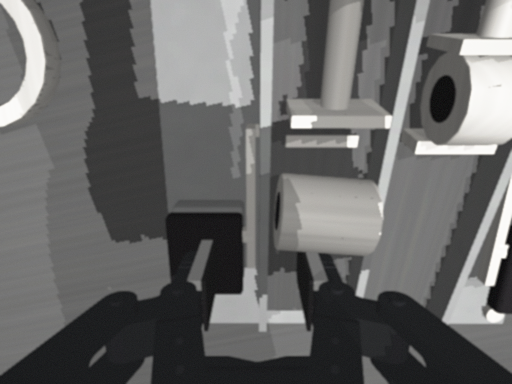

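The roller has popped out and lies against the lane finger (wrist view ≈328,213); the short roller is still in its pocket. I'll let it settle and check that it's at rest and touching the finger.

```bash
python3 -m crank '[[[0,0,0,0],[0,0,0,0],[0,0,0,0],[0,0,0,0],[0,0,0,0]]]'
python3 - <<'E'
from station import *
from h import *
w4=cv2.imread("pics/w4.png").astype(int)
F=[]
for i in range(6):
    p,d=get_image("wrist");F.append(get_obs()['contact_force'])
m=camera_model("wrist")
print("force mean",np.mean(F,0))
cv2.imwrite("pics/w5.png",p[:,:,::-1]);print("diff",np.abs(p[160:270,270:390,::-1].astype(int)-w4[160:270,270:390]).mean())
a=np.radians(-12.44);c=np.array([.5871,-.0449]);M=np.array([[np.cos(a),-np.sin(a)],[np.sin(a),np.cos(a)]])
X=np.array([pt(m,d,(u,v)) for v in range(180,245,3) for u in range(300,370,5)])
k=np.argmax(X[:,2]);print("roller top",X[k],M.T@(X[X[:,2]>X[k,2]-.001].mean(0)[:2]-c),"tcp rack",M.T@(get_obs()['tool_pos'][:2]-c))
E
```

```text
t: 5.42
tool_pos: [0.6141, -0.1014, 0.0321]
tool_rot: [0.17, 1.563, -0.17]
contact_force: [0.2, 0.3, 5.3]
opening: 0.0374
force mean [-0.05804835  0.06023786  5.16295124]
diff 1.5498484848484848
roller top [ 0.53886282 -0.08448446  0.17452442] [-0.0385775  -0.04904621] tcp rack [ 0.03856023 -0.04939203]
```

View pics/w5.png

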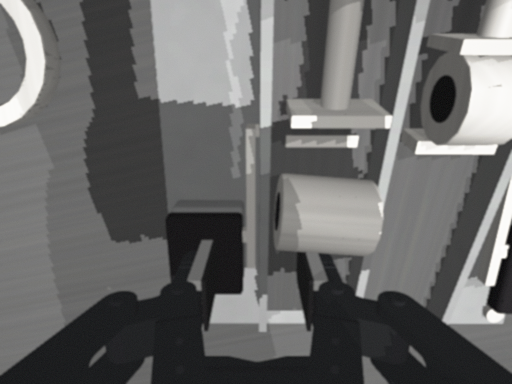

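```bash
python3 - <<'E'
from station import *
from h import *
a=np.radians(-12.44);c=np.array([.5871,-.0449]);M=np.array([[np.cos(a),-np.sin(a)],[np.sin(a),np.cos(a)]])
m=camera_model("side");F=[]
for i in range(2):
    p,d=get_image("side")
    q=p[222:240,270:290].max(2); k=(q<35).astype(np.uint8);_,l,st,ce=cv2.connectedComponentsWithStats(k)
    for j in range(1,len(st)):
        if st[j,4]<4: continue
        uv=ce[j]+[270,222]; o,r=ray(m,uv); n=np.array([*(M[:,1]),0]); s=(-.0430-n[:2]@(o[:2]-c))/(0) if 0 else ((-.043-n[:2]@(np.array(o)[:2]-c)))/(n@r)
        P=o+s*r; print(uv,st[j,4],"rack",M.T@(P[:2]-c),P[2])
    if i==0:
        for _ in range(10): get_image("top"); F.append(get_obs()['contact_force'])
print(np.mean(F,0)@np.array([*M[:,0],0]),np.std(F,0))
cv2.imwrite("pics/s5.png",cv2.resize(p[190:260,235:335,::-1],None,fx=8,fy=8,interpolation=cv2.INTER_CUBIC))
print(get_obs()['t'])
E
```

```text
[280.5 231. ] 12 rack [ 0.01006972 -0.043     ] 0.049012100870537645
[280.30769231 231.07692308] 13 rack [ 0.00960714 -0.043     ] 0.04882595040026516
0.06928570512142579 [0.34834695 0.39972979 0.37142981]
6.3167
```

View pics/s5.png

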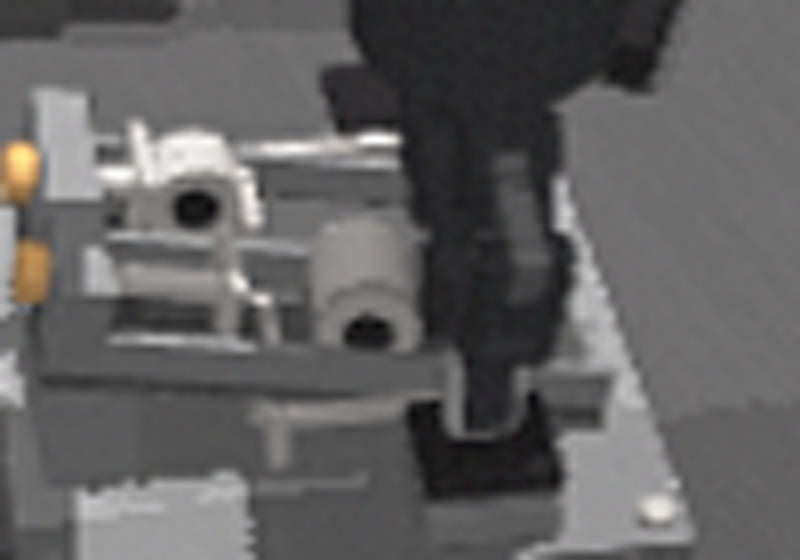

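The roller's bore (crop 368,332) puts it at x ≈ +10 mm and z ≈ 48 mm in the rack's frame. It lies on the lane floor against the finger, clear of the gate, and hasn't moved over the last second or more. The short roller is still in its pocket, so I'm handing the job in.

```bash
python3 -c "
from station import *
finish_job();print(get_obs()['t'])"
```

```text
the job is handed in; nothing more can be done
the job is handed in; nothing more can be done
```

I pressed the right pad and the long roller popped out of the right lane. The finger standing in that lane trapped it, and I handed the job in at about 6.3 s with the arm still holding.

**Last checks:**
- **Long roller:** the side camera put it at x ≈ +10 mm and z ≈ 48 mm in the rack's frame. It lay against the finger and had not moved over about 1 s of pictures.
- **Pad:** it was held down about 16 mm, with about 5 N on the fingers.
- **Short roller and surroundings:** the short roller was still in its pocket. The arm went near nothing else, but I did not re-measure the bystanders' positions.

**Where checks disagreed or fell short:**
- **Contact force:** the push along the lane, about 0.4 N expected, was lost in the force noise (mean 0.07 N, spread about 0.4 N). That the roller presses on the finger rests on it staying still on the slope with only the finger in its way.
- **Roller depth:** the wrist camera's reading of the roller's top was spoiled by outliers, so I used the side view.
- **Rack position:** the top and wrist views differed by about 2–3 mm across the lanes, and I aimed about 1 mm towards the wrist reading.

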